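Fork back the spring bar and open the handle stand

TASK

With the forked tool, its prongs astride the steel spring bar in the gap beside the collar, press the collar sideways against its spring (never with the fingers) until the brass gate across the front of the handle stand is kicked free, then let the bar spring back. Swing the freed gate out until it stands square to the stand's front or a little further, and leave the fork standing on its three feet on the counter, touching neither stand nor gate. Do not disturb the four hatch handles or the other wares.

Things in the scene. Friction and masses are not known exactly. Their poses are not given: they have to be found in the camera images.
- stand: Fixed slotted beech stand. Origin on the counter; its front (-x), with gate and spring bar, faces roughly the robot. Base board x -110 to 70, y -150 to 170, 20 mm thick (mm, its own frame). Slotted block x -50 to 70, y -140 to 50, top z 60. Handle tops reach z 111. On the front two brass lugs, 26 mm wide in x, tops z 86, at y 52-62 and 148-160, carry the spring bar; all else in front is below z 101.
- spring_bar: Steel bar of 10 mm diameter, level along the stand's y at stand x -84, z 75, from stand y 31 to 180 at rest. Flat round collar, 34 mm diameter, 6 mm thick, at stand y 100 to 106; 20 mm wide coil spring between it and the far lug (larger y). The bar's inner end, in front of the last 9 mm of the gate, holds it shut. Axes as the stand; origin on the bar's axis at stand y 84 at rest.
- collar (a point): Centre of the collar's face that looks to the stand's -y, the face to press; at rest at stand (-84, 100, 75) mm. Moves with the bar.
- gap (a point): Fixed point on the bar's axis at the middle of the 38 mm free gap between the nearer lug and the collar, stand (-84, 81, 75) mm: the place for the prongs. The bar is bare here and 55 mm above the base board.
- bar_travel (a joint): Travel of the spring bar towards the stand's +y, m: 0 at rest, hard stop at 0.016. The spring pushes back with about 2 N at 0 and 7 N at the stop. The gate is released at about 0.009 to 0.010; press past 0.012 to be sure.
- gate_leaf: Brass gate, flat bar 8 mm thick, z 62 to 88, 165 mm long from its upright hinge. Origin on the hinge axis at counter height, stand (-75, -125, 0) mm; its y runs along it to the free end; -x is outside. Once freed, a plunger 41 mm from the hinge kicks it out to 0.45-0.55 rad; from there it swings with light friction (0.04 N m) and stays where left.
- gate_pivot (a point): Point on the gate's hinge axis at the middle of the gate's height (z 75 mm).
- gate_end (a point): Middle of the gate's free end, 165 mm from the hinge, z 75 mm.
- gate_angle (a joint): Gate angle, rad: 0 shut (along the stand's y), growing as the free end swings out to the stand's -x; 1.57 is square to the front; stop at 1.9.
- fork: Loose steel forked tool like a small bridge on three feet, 0.2-0.42 kg. Origin on the counter under its middle, z up. Grip bar 140 mm along x, 14 wide, z 48 to 68. Two prongs at x -65, y -15 and +15, down to z 0, each 8 mm in x by 10 in y: slot 20 wide, 48 deep. One leg with 24 mm round pad at x +65. In use its +x points to the stand's +y: grip bar above the spring, leg beyond the bar's tail.
- fork_grip (a point): Middle of the fork's grip bar, z 58 mm above its feet; grip here across the 14 mm width.
- fork_prongs (a point): Point midway between the two prong tips, at fork (-65, 0, 0) mm.
- handle0: Brass hatch handle 0 standing loose on edge in groove 0 of the stand (counted from the hinge end), at stand y -105 mm: a plate 90 (x) by 10 (y) by 36 (z) mm with a D grip, 81 mm tall in all. Origin at the middle of its lower edge, which is at z 30. Leave alone.
- handle1: Brass hatch handle 1 standing loose on edge in groove 1 of the stand (counted from the hinge end), at stand y -63 mm: a plate 90 (x) by 10 (y) by 36 (z) mm with a D grip, 81 mm tall in all. Origin at the middle of its lower edge, which is at z 30. Leave alone.
- handle2: Brass hatch handle 2 standing loose on edge in groove 2 of the stand (counted from the hinge end), at stand y -21 mm: a plate 90 (x) by 10 (y) by 36 (z) mm with a D grip, 81 mm tall in all. Origin at the middle of its lower edge, which is at z 30. Leave alone.
- handle3: Brass hatch handle 3 standing loose on edge in groove 3 of the stand (counted from the hinge end), at stand y 21 mm: a plate 90 (x) by 10 (y) by 36 (z) mm with a D grip, 81 mm tall in all. Origin at the middle of its lower edge, which is at z 30. Leave alone.
- cheek_plate: Bystander: bronze block cheek plate, 130 by 85 by 12 mm with two 5 mm rivets on top, lying flat left of the stand. Origin under its middle. Leave alone.
- shackle: Bystander: nickel bow shackle, about 110 by 75 mm and 18 mm high, lying flat to the robot's right of the stand. Origin on the counter under its middle. Leave alone.
- sounding_lead: Bystander: brass sounding lead, 52 mm diameter, 148 mm tall, standing upright to the robot's right of the gate. Origin under its middle. Leave alone.

How it is judged:
By the outcome, as a careful person would: the job done as asked, in the order asked, and still so for the second after the job is handed in, with the robot touching nothing.
It also fails if it takes over 72 s, if anything falls off the work surface, if the arm or the gripper's body presses on something with over 40 N, if the wrist force passes 120 N, or if a joint passes its speed limit or range.

ROBOT

A 7-joint arm with a two-finger parallel gripper is mounted at the origin on the work surface. World frame = base frame: x ahead of the robot, y to its left, z up, the work surface at z = 0. Lengths are in mm, angles in rad, forces in N, time in s.
With the tool pointing down it reaches from about 400 to 900 mm from the base axis. Payload 5.6 kg.
Tool frame: the origin (TCP) lies midway between the tips of the shut fingers; the grasp point (between the pads) lies env.pinch_z behind it (env.pinch_z is the distance from the TCP to the grasp point, in mm); z points along the fingers, y is the line along which they close (so a half turn about z gives the same grasp; the last joint's range is limited). The gripper opens to 92 mm and grips with 3 to 60 N. Pads are 20 mm wide; open, the fingers measure 128 mm over their backs; the gripper's body (75 mm by 189 mm) begins 69 mm behind the grasp point.
Start: joints at [1.151, 0.468, -0.012, 1.603, 0.006, 1.071, -0.056], TCP at [239.125, -604.424, 214.592] pointing down, gripper open.
Joint ranges: [-2.53, 2.53], [-0.31, 2.02], [-1.57, 1.55], [0.28, 2.44], [-1.29, 4.43], [0.15, 1.84], [-2.92, 2.92]. Speed limits (rad/s): [2.57, 2.57, 3.14, 3.14, 3.14, 3.14, 3.14].

INTERFACE

Orientations are given as [roll, pitch, yaw] about the fixed x, y, z axes, in that order (R = Rz(yaw) Ry(pitch) Rx(roll)).
In Python, from plant import sensors, vision, workorder, env gives the robot as it stands.
- The arm moves only by the tool step_arm, never from a script. Its argument "increments" is a list of rows, each an object of numbers: "tx", "ty", "tz": the shift along the tool's x, y, z in cm; "spin": the turn about the tool's z in rad. In form: [{"tx": .., "ty": .., "tz": .., "spin": ..}, ...]. A call has 1 to 20 rows; each row shifts and turns the commanded pose from where the row before left it, along the tool's axes as they then stand; what a row does not reach is not made up. A row lasts 1/10 s, in which the tool goes at most 50 mm and 8.59 degrees, less where a joint would pass 70% of its speed; a pose out of reach is approached as far as the arm can. A call is refused whole if a number of a shift passes 5 or a number of a turn 0.15, either way. A call with a gripper value outside its range is refused whole. "grip" is the closure, from -1 (fully open) to 1 (shut), set as the call begins (left out, the last holds). The fingers move at their own pace and stop on an object; "newtons" is the grip in N (left out, the last holds). Time passes only in rows, so rows that do not move let the fingers close. It gives the time, the measured TCP pose, the force, the opening and the grip force at its end, in the units of the state.
- sensors.sense(): the state, without advancing time (a new reading comes with each control period).
- vision.capture(name): name is "scene" or "top"; returns the picture (384x512x3 uint8, blue, green, red); there is no depth.
- vision.camera_model(name): a dict with "fov_y" (degrees; the focal length in pixels is half the picture's height over the tangent of half this angle, whatever the lens; pixels are square), "cx", "cy" (the principal point, pixels), "eye" and "orientation" of the camera in the world. Camera axes: x right, y up, looking along -z (the intrinsics and any distortion apply to the point x, -y, -z); pixel columns grow to the right and rows downward; lengths in mm; the calibration is good to about 2 mm. A picture is of the moment at which its call begins. camera_model takes no time and is no camera call.
- workorder.hand_in(): hands the job in; it is judged then, once.
The state is a dict: "time_s": time; "q": joint angles; "joint_vel": joint speeds; "joint_torque": joint torques, N m; "ee_pos": TCP position; "tool_rot": TCP orientation; "force": force on the tool from outside, world axes, zero at the start; "ft_torque": the same for the moment, N m; "opening": finger opening in mm; "grasp_force": force on a finger pad.
Only numpy, scipy, OpenCV 4.12 (cv2) and the standard library are available. Lean on these libraries where they do the work, as an engineer would, in place of code of your own. Each camera call takes 0.05 s, during which the arm holds its last target. There are 200 camera calls.

## Working session

There is one attempt and no reset: what is moved stays moved. The work goes in short steps, Python scripts to look and compute and a tool call to move; the robot and the scene stay as the last step left them, time stands still between calls to the robot, and variables do not carry over. Pictures are saved under pics/ and viewed, at most 10 in all, crops included, and the job is handed in when it is done.

Besides the shell and the picture viewer there is one more tool, called after "Request:" as name(argument=value, ...), one argument or row to a line, values as JSON. step_arm: Moves the arm, as the interface text tells. Its arguments: {"type":"object","properties":{"increments":{"type":"array","items":{"type":"object","properties":{"tx":{"type":"number"},"ty":{"type":"number"},"tz":{"type":"number"},"spin":{"type":"number"}}}},"grip":{"type":"number"},"newtons":{"type":"number"}},"required":["increments"]}

```bash
ls; mkdir -p pics; python3 - <<'E'
from plant import sensors, vision, workorder, env
import cv2
print(env.pinch_z, sensors.sense())
for n in ("scene","top"):
    print(n, vision.camera_model(n))
    cv2.imwrite(f"pics/{n}0.png", cv2.resize(vision.capture(n),(800,600),interpolation=cv2.INTER_CUBIC))
E
```

```text
pics
18.700000000000003 {'time_s': 0.0, 'q': array([ 1.15102895,  0.46836987, -0.01159774,  1.60360571,  0.00601428,
        1.07141548, -0.05628556]), 'joint_vel': array([ 6.92621090e-05,  7.07226040e-04,  1.11278829e-03, -9.27310685e-04,
       -1.36431110e-03,  6.34826722e-04, -1.25383726e-03]), 'joint_torque': array([-3.85894282e-04, -5.20584404e+01, -1.26501586e-02, -2.43755919e+01,
       -5.66752930e-02,  1.70720281e-02,  1.98731500e-04]), 'ee_pos': array([ 238.85967866, -603.89644038,  213.65251611]), 'tool_rot': array([-3.13983385e+00,  1.38372789e-04,  3.76720187e-01]), 'force': array([ 1.11611117, -0.04516006,  0.07309223]), 'ft_torque': array([ 0.01040825, -0.04952676, -0.0017935 ]), 'grasp_force': 0.0, 'opening': 91.87740995687533}
scene {'fov_y': 57.28486615968548, 'cx': 252.7735795063668, 'cy': 190.59086870656168, 'eye': array([1236.16482932,  141.80512731,  831.48458454]), 'orientation': array([0.72204456, 0.01777006, 1.82068333])}
top {'fov_y': 44.99028300829317, 'cx': 254.7533651014756, 'cy': 195.4232021484662, 'eye': array([ 404.99748201,  -36.48936111, 1265.43503521]), 'orientation': array([ 0.17909723,  0.00979018, -1.54223046])}
```

View pics/top0.png

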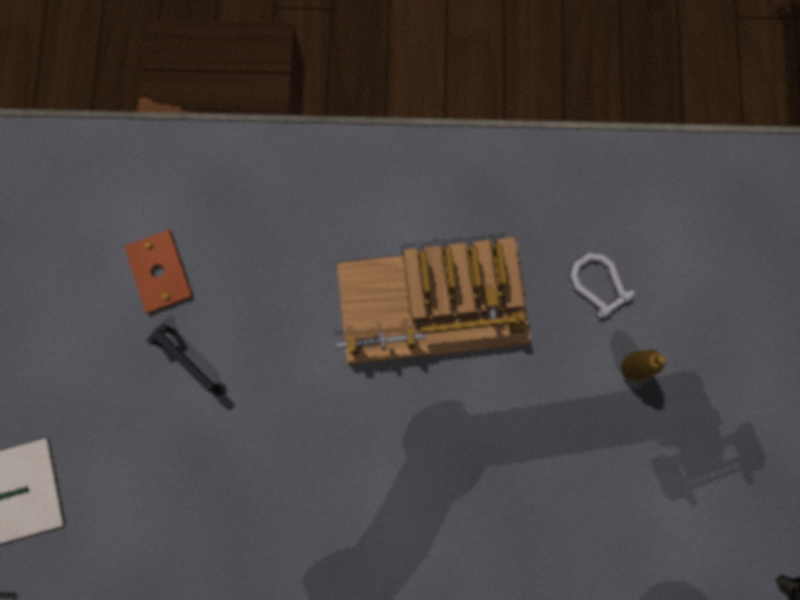

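View pics/scene0.png

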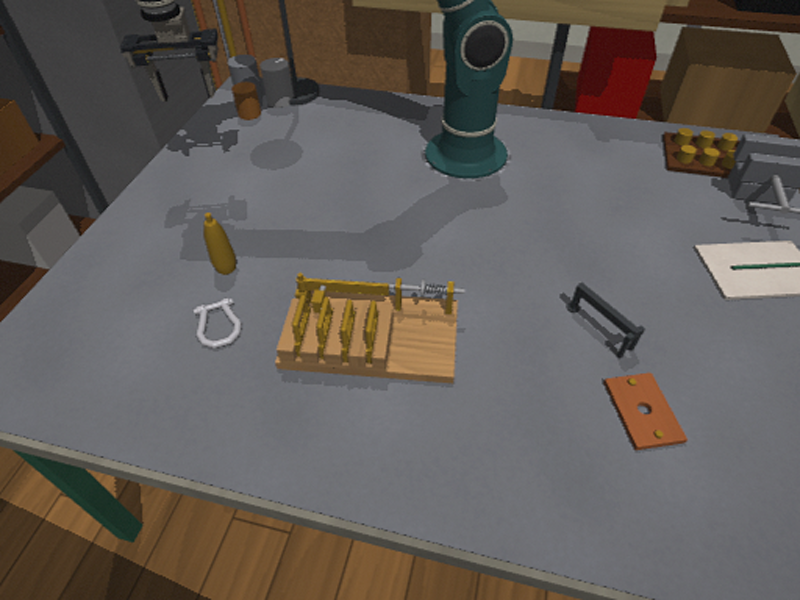

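```bash
cat > h.py <<'E'
import numpy as np, cv2
from scipy.spatial.transform import Rotation as R
from plant import sensors, vision, workorder, env
CM={n:vision.camera_model(n) for n in("scene","top")}
def KRt(n):
    c=CM[n]; f=192/np.tan(np.radians(c['fov_y'])/2)
    K=np.array([[f,0,c['cx']],[0,f,c['cy']],[0,0,1]])
    Rc=R.from_euler('xyz',c['orientation']).as_matrix()@np.diag([1,-1,-1])
    return K,Rc,c['eye']
def proj(n,P):
    K,Rc,e=KRt(n); p=(np.atleast_2d(P)-e)@Rc@K.T
    return p[:,:2]/p[:,2:]
def cast(n,uv,z):
    K,Rc,e=KRt(n); uv=np.atleast_2d(uv)
    d=np.c_[uv,np.ones(len(uv))]@np.linalg.inv(K).T@Rc.T
    return e+d*((z-e[2])/d[:,2])[:,None]
def tf(pose,P):
    x,y,a=pose; P=np.atleast_2d(P); c,s=np.cos(a),np.sin(a)
    return np.c_[x+c*P[:,0]-s*P[:,1], y+s*P[:,0]+c*P[:,1], P[:,2]]
def crop(im,x0,y0,w,h,k): return cv2.resize(im[y0:y0+h,x0:x0+w],None,fx=k,fy=k,interpolation=cv2.INTER_CUBIC)
E
python3 - <<'E'
from h import *
t=vision.capture("top"); s=vision.capture("scene")
a=crop(t,210,145,133,100,6)[:600,:800]; cv2.imwrite("pics/ts.png",a)
b=np.vstack([crop(t,85,200,80,66,5)[:300], crop(s,350,175,80,60,5)[:300]]); c=crop(s,170,165,133,84,3)
out=np.zeros((600,800,3),np.uint8); out[:,:400]=b[:600,:400]; out[:252,400:799]=c; cv2.imwrite("pics/mix.png",out)
E
```

```text
(no output)
```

View pics/ts.png

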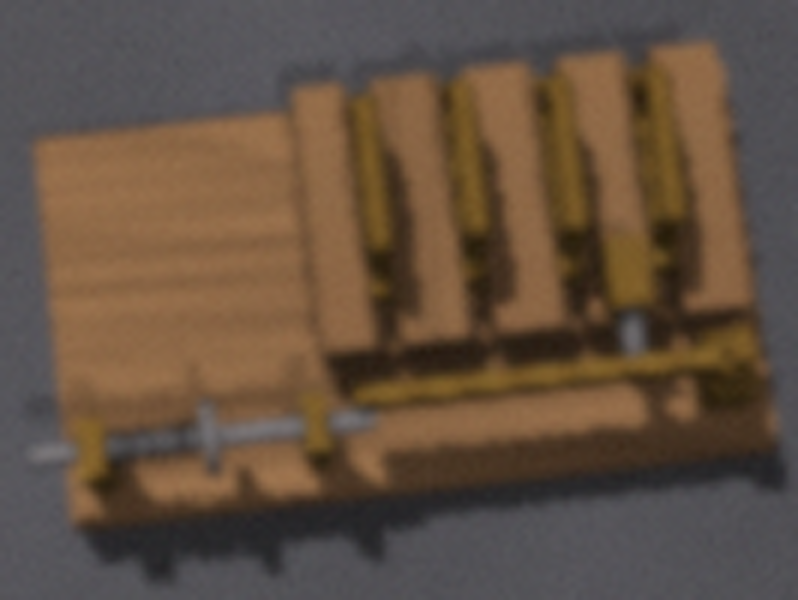

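View pics/mix.png

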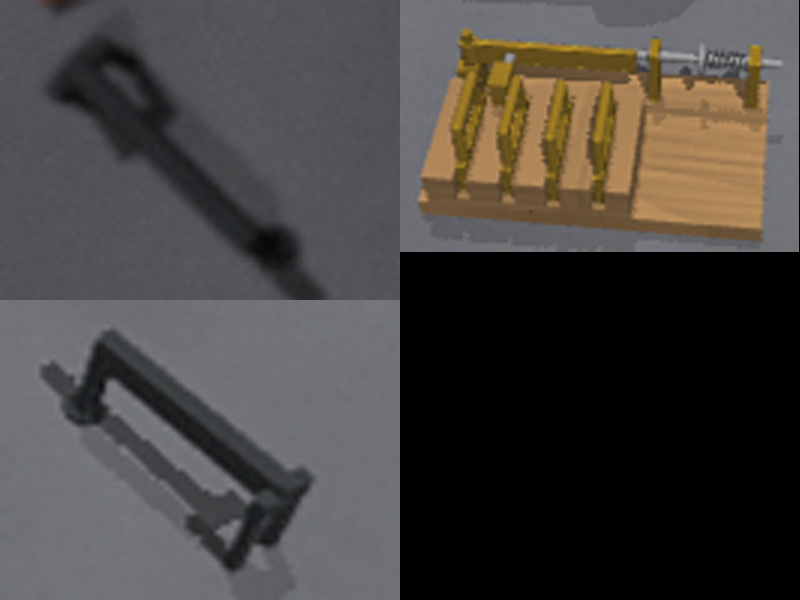

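```bash
cat > fit.py <<'E'
from h import *
from scipy.optimize import least_squares
def fit(pts,x0):
    def r(p): return np.concatenate([(proj(n,tf(p,P))-uv).ravel() for n,P,uv in pts])
    s=least_squares(r,x0,loss='soft_l1'); print(s.x); 
    for q in pts: print(q[0],q[1],(proj(q[0],tf(s.x,q[1]))-q[2]).round(1))
    return s.x
def uv(X,Y,ox,oy,k): return np.array([(X+.5)/k-.5+ox,(Y+.5)/k-.5+oy])
T=lambda X,Y:uv(X,Y,210,145,6); S=lambda X,Y:uv(X-400,Y,170,165,3)
FT=lambda X,Y:uv(X,Y,85,200,5); FS=lambda X,Y:uv(X,Y-300,350,175,5)
st=[("top",(70,170,20),T(36,140)),("top",(-110,170,0),T(75,522)),("top",(-110,-150,0),T(775,450)),
("top",(-84,180,75),T(30,455)),("top",(-84,31,75),T(375,418)),("top",(70,-140,60),T(716,43)),("top",(70,50,60),T(292,90)),("top",(-50,50,60),T(325,352)),("top",(-84,103,75),T(209,437)),
("scene",(-84,180,75),S(781,64)),("scene",(70,170,0),S(762,240)),("scene",(70,-150,0),S(420,213)),("scene",(-84,103,75),S(702,57))]
if __name__=="__main__":
    ps=fit(st,[600,0,0.1])
    fk=[("scene",(69,0,68),FS(105,333)),("scene",(-69,0,68),FS(287,487)),("scene",(65,0,3),FS(83,408)),
    ("top",(-69,20,68),FT(57,88)),("top",(-69,-20,68),FT(100,40)),("top",(65,0,30),FT(275,245))]
    fk2=[(n,(P[0],-P[1],P[2]),u) for n,P,u in fk]
    for f in(fk,fk2): pf=fit(f,[500,300,-2.3])
    print('gap',tf(ps,(-84,81,75)),'wareyaws')
    print(cast("top",np.array([[642,365],[655,360],[598,285],[157,270]])/1.5625,0))
E
python3 fit.py
```

```text
[658.53594126 -84.11791647  -6.14384558]
top (70, 170, 20) [[-0.5  0. ]]
top (-110, 170, 0) [[-0.1  1.7]]
top (-110, -150, 0) [[-0.7  0.7]]
top (-84, 180, 75) [[0.3 0.5]]
top (-84, 31, 75) [[0.  0.3]]
top (70, -140, 60) [[-0.4 -0. ]]
top (70, 50, 60) [[-0.1 -0.1]]
top (-50, 50, 60) [[-0.5  0.1]]
top (-84, 103, 75) [[0.1 0.2]]
scene (-84, 180, 75) [[-0.4  0.7]]
scene (70, 170, 0) [[-1.4  1.2]]
scene (70, -150, 0) [[-0.3  0.7]]
scene (-84, 103, 75) [[-0.7  1.2]]
[519.36657949 338.75763269  -2.31091353]
scene (69, 0, 68) [[-0.9  0.1]]
scene (-69, 0, 68) [[-0.   0.1]]
scene (65, 0, 3) [[-0.4  0.3]]
top (-69, 20, 68) [[  7.8 -10.5]]
top (-69, -20, 68) [[-12.1  10. ]]
top (65, 0, 30) [[-2.5  0.2]]
[519.3343535  337.26357861  -2.31974373]
scene (69, 0, 68) [[-1.3 -0.1]]
scene (-69, 0, 68) [[-0.7  0. ]]
scene (65, 0, 3) [[-0.8  0.1]]
top (-69, -20, 68) [[-2.8  0.2]]
top (-69, 20, 68) [[-0. -1.]]
top (65, 0, 30) [[-2.1  0.4]]
gap [[564.10004529 -15.56967395  75.        ]] wareyaws
[[ 539.4011569  -445.75491916    0.        ]
 [ 548.77434755 -468.63389825    0.        ]
 [ 679.96657688 -372.1923948     0.        ]
 [ 686.57680908  417.33959079    0.        ]]
```

Request:
step_arm(
  increments=[
    {"tx": 3,"ty": -3.85},
    {"tx": 3,"ty": -3.85},
    {"tx": 3,"ty": -3.85},
    {"tx": 3,"ty": -3.85},
    {"tx": 3,"ty": -3.85},
    {"tx": 3,"ty": -3.85},
    {"tx": 3,"ty": -3.85},
    {"tx": 3,"ty": -3.85},
    {"tx": 3,"ty": -3.85},
    {"tx": 3,"ty": -3.85},
    {"tx": 3,"ty": -3.85},
    {"tx": 3,"ty": -3.85},
    {"tx": 3,"ty": -3.85},
    {"tx": 3,"ty": -3.85},
    {"tx": 3,"ty": -3.85},
    {"tx": 3,"ty": -3.85},
    {"tx": 3,"ty": -3.85},
    {"tx": 3,"ty": -3.85},
    {"tx": 3,"ty": -3.85},
    {"tx": 3,"ty": -3.85},
  ],
  grip=-1,
)

```text
validation failed for argument at $.in...
```

Request:
step_arm(
  increments=[
    {"spin": -0.15},
    {"spin": -0.15},
    {"spin": -0.15},
    {"spin": -0.15},
    {"spin": -0.15},
    {"spin": -0.15},
    {"spin": -0.15},
    {"spin": -0.15},
    {"spin": -0.15},
    {"spin": -0.15},
    {"spin": -0.15},
    {"spin": -0.15},
    {"spin": -0.15},
    {"spin": -0.15},
    {"spin": -0.15},
    {"spin": -0.15},
    {"spin": -0.15},
    {"spin": -0.15},
    {"spin": -0.15},
    {"spin": -0.15},
  ],
)

```text
validation failed for argument at $.in...
```

Request:
step_arm(
  increments=[
    {"spin": -0.15},
    {"spin": -0.15},
    {"spin": -0.15},
    {"spin": -0.14},
    {},
  ],
)

```text
validation failed for argument at $.in...
```

Request:
step_arm(
  increments=[
    {"tx": 3,"ty": -3.85,"tz": 0,"spin": 0},
    {"tx": 3,"ty": -3.85,"tz": 0,"spin": 0},
    {"tx": 3,"ty": -3.85,"tz": 0,"spin": 0},
    {"tx": 3,"ty": -3.85,"tz": 0,"spin": 0},
    {"tx": 3,"ty": -3.85,"tz": 0,"spin": 0},
    {"tx": 3,"ty": -3.85,"tz": 0,"spin": 0},
    {"tx": 3,"ty": -3.85,"tz": 0,"spin": 0},
    {"tx": 3,"ty": -3.85,"tz": 0,"spin": 0},
    {"tx": 3,"ty": -3.85,"tz": 0,"spin": 0},
    {"tx": 3,"ty": -3.85,"tz": 0,"spin": 0},
    {"tx": 3,"ty": -3.85,"tz": 0,"spin": 0},
    {"tx": 3,"ty": -3.85,"tz": 0,"spin": 0},
    {"tx": 3,"ty": -3.85,"tz": 0,"spin": 0},
    {"tx": 3,"ty": -3.85,"tz": 0,"spin": 0},
    {"tx": 3,"ty": -3.85,"tz": 0,"spin": 0},
    {"tx": 3,"ty": -3.85,"tz": 0,"spin": 0},
    {"tx": 3,"ty": -3.85,"tz": 0,"spin": 0},
    {"tx": 3,"ty": -3.85,"tz": 0,"spin": 0},
    {"tx": 3,"ty": -3.85,"tz": 0,"spin": 0},
    {"tx": 3,"ty": -3.85,"tz": 0,"spin": 0},
  ],
  grip=-1,
  newtons=50,
)

```text
time_s: 2.2
ee_pos: [514.2, 333.9, 214.2]
tool_rot: [3.141, 0.0, 0.376]
force: [0.6, -0.1, 0.6]
opening: 91.8
grasp_force: 0.0
```

Request:
step_arm(
  increments=[
    {"tx": 0,"ty": 0,"tz": 0,"spin": -0.15},
    {"tx": 0,"ty": 0,"tz": 0,"spin": -0.15},
    {"tx": 0,"ty": 0,"tz": 0,"spin": -0.15},
    {"tx": 0,"ty": 0,"tz": 0,"spin": -0.15},
    {"tx": 0,"ty": 0,"tz": 0,"spin": -0.15},
    {"tx": 0,"ty": 0,"tz": 0,"spin": -0.15},
    {"tx": 0,"ty": 0,"tz": 0,"spin": -0.15},
    {"tx": 0,"ty": 0,"tz": 0,"spin": -0.15},
    {"tx": 0,"ty": 0,"tz": 0,"spin": -0.15},
    {"tx": 0,"ty": 0,"tz": 0,"spin": -0.15},
    {"tx": 0,"ty": 0,"tz": 0,"spin": -0.15},
    {"tx": 0,"ty": 0,"tz": 0,"spin": -0.15},
    {"tx": 0,"ty": 0,"tz": 0,"spin": -0.15},
    {"tx": 0,"ty": 0,"tz": 0,"spin": -0.15},
    {"tx": 0,"ty": 0,"tz": 0,"spin": -0.15},
    {"tx": 0,"ty": 0,"tz": 0,"spin": -0.15},
    {"tx": 0,"ty": 0,"tz": 0,"spin": -0.15},
    {"tx": 0,"ty": 0,"tz": 0,"spin": -0.15},
    {"tx": 0,"ty": 0,"tz": 0,"spin": -0.15},
    {"tx": 0,"ty": 0,"tz": 0,"spin": -0.15},
  ],
)

```text
time_s: 4.2
ee_pos: [513.9, 332.0, 214.3]
tool_rot: [-3.141, -0.0, -2.901]
force: [0.1, 0.2, -0.8]
opening: 91.8
grasp_force: 0.0
```

Request:
step_arm(
  increments=[
    {"tx": 0,"ty": 0,"tz": 0,"spin": -0.15},
    {"tx": 0,"ty": 0,"tz": 0,"spin": -0.15},
    {"tx": 0,"ty": 0,"tz": 0,"spin": -0.15},
    {"tx": 0,"ty": 0,"tz": 0,"spin": -0.14},
    {"tx": 0,"ty": 0,"tz": 0,"spin": 0},
  ],
)

```text
time_s: 4.7
ee_pos: [513.8, 332.1, 213.9]
tool_rot: [3.14, -0.001, -2.317]
force: [-0.1, 0.5, -0.6]
opening: 92.1
grasp_force: 0.0
```

```bash
cat >> h.py <<'E'
def need(x,y,z,yaw):
    "increments (cm, rad) to TCP target; spin last"
    s=sensors.sense(); p=s['ee_pos']; a=s['tool_rot'][2]
    d=np.array([x,y,z])-p; Rm=R.from_euler('xyz',s['tool_rot']).as_matrix()
    sp=-((yaw-a+np.pi)%(2*np.pi)-np.pi)
    print('t',s['time_s'],'pos',p.round(1),s['tool_rot'].round(3),'txyz cm',(Rm.T@d/10).round(2),'spin',round(sp,3),'F',s['force'].round(1),'open',round(s['opening'],1),s['q'].round(2))
E
python3 - <<'E'
from h import *
need(519.4,337.5,58-18.7,-2.315)
s=vision.capture("scene");t=vision.capture("top")
out=np.zeros((600,800,3),np.uint8); a=crop(s,330,130,100,120,5)[:600,:400]; b=crop(t,70,180,100,110,4); out[:600,:400]=a[:, :400]; out[:440,400:800]=b; cv2.imwrite("pics/g1.png",out)
E
```

```text
t 4.7 pos [513.8 332.1 213.9] [ 3.140e+00 -1.000e-03 -2.317e+00] txyz cm [-0.79 -0.06 17.46] spin -0.002 F [-0.1  0.5 -0.6] open 92.1 [ 0.21  0.86 -1.36  1.65  0.86  1.36  1.11]
```

View pics/g1.png

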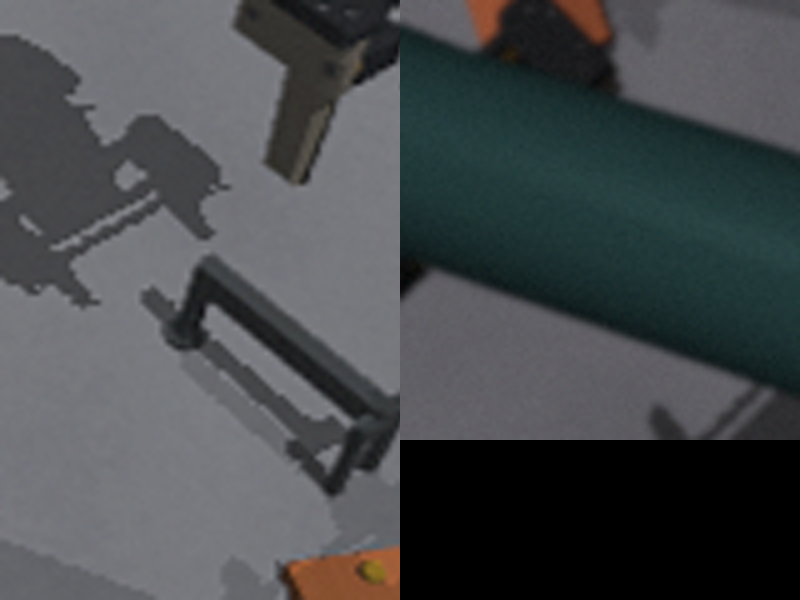

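Request:
step_arm(
  increments=[
    {"tx": -0.2,"ty": 0,"tz": 2.5,"spin": 0},
    {"tx": -0.2,"ty": 0,"tz": 2.5,"spin": 0},
    {"tx": -0.2,"ty": 0,"tz": 2.5,"spin": 0},
    {"tx": -0.2,"ty": 0,"tz": 2.5,"spin": 0},
    {"tx": 0,"ty": 0,"tz": 2.5,"spin": 0},
    {"tx": 0,"ty": 0,"tz": 2.5,"spin": 0},
    {"tx": 0,"ty": 0,"tz": 1.5,"spin": 0},
    {"tx": 0,"ty": 0,"tz": 0.9,"spin": 0},
    {"tx": 0,"ty": 0,"tz": 0,"spin": 0},
  ],
)

```text
time_s: 5.7
ee_pos: [519.0, 337.9, 39.9]
tool_rot: [3.141, -0.001, -2.317]
force: [-0.5, -0.2, -0.0]
opening: 92.1
grasp_force: 0.0
```

```bash
python3 - <<'E'
from h import *
need(519.4,337.5,58-18.7,-2.315)
s=vision.capture("scene")
cv2.imwrite("pics/g2.png",crop(s,340,140,100,100,6))
E
```

```text
t 5.7 pos [519.  337.9  39.9] [ 3.141e+00 -1.000e-03 -2.317e+00] txyz cm [ 0.   -0.06  0.06] spin -0.002 F [-0.5 -0.2 -0. ] open 92.1 [ 0.12  1.04 -1.17  1.74  1.06  1.14  1.  ]
```

View pics/g2.png

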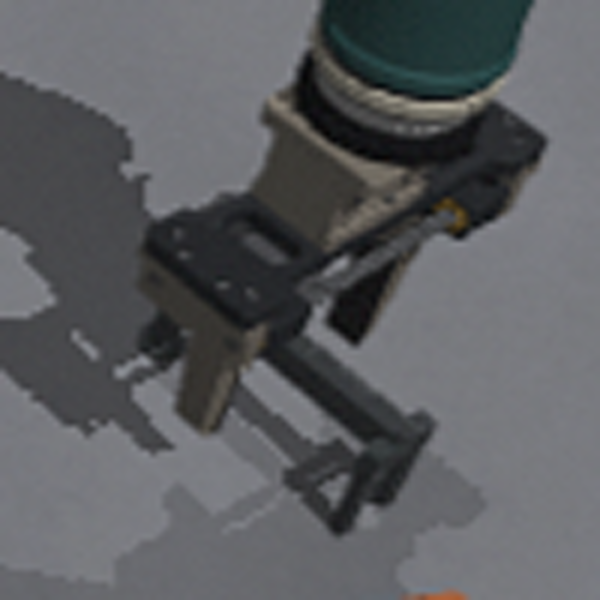

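The fork bar lies between the two open fingers (near finger tip about (210,425), far tip (350,340) in the crop). Close the gripper and lift.

Request:
step_arm(
  increments=[
    {"tx": 0,"ty": 0,"tz": 0,"spin": 0},
    {"tx": 0,"ty": 0,"tz": 0,"spin": 0},
    {"tx": 0,"ty": 0,"tz": 0,"spin": 0},
    {"tx": 0,"ty": 0,"tz": 0,"spin": 0},
    {"tx": 0,"ty": 0,"tz": 0,"spin": 0},
    {"tx": 0,"ty": 0,"tz": 0,"spin": 0},
    {"tx": 0,"ty": 0,"tz": 0,"spin": 0},
    {"tx": 0,"ty": 0,"tz": 0,"spin": 0},
    {"tx": 0,"ty": 0,"tz": 0,"spin": 0},
    {"tx": 0,"ty": 0,"tz": 0,"spin": 0},
  ],
  grip=1,
  newtons=50,
)

```text
time_s: 6.75
ee_pos: [519.0, 338.4, 40.6]
tool_rot: [3.141, -0.0, -2.316]
force: [-1.9, 1.5, -1.7]
opening: 13.9
grasp_force: 9.2
```

Request:
step_arm(
  increments=[
    {"tx": 0,"ty": 0,"tz": -1,"spin": 0},
    {"tx": 0,"ty": 0,"tz": -2.5,"spin": 0},
    {"tx": 0,"ty": 0,"tz": -2.5,"spin": 0},
    {"tx": 0,"ty": 0,"tz": -2.5,"spin": 0},
    {"tx": 0,"ty": 0,"tz": -2.5,"spin": 0},
    {"tx": 0,"ty": 0,"tz": -2.5,"spin": 0},
    {"tx": 0,"ty": 0,"tz": -0.5,"spin": 0},
  ],
)

```text
time_s: 7.45
ee_pos: [519.8, 339.3, 183.8]
tool_rot: [-3.141, 0.004, -2.316]
force: [-0.1, -0.1, -2.4]
opening: 13.6
grasp_force: 50.0
```

Request:
step_arm(
  increments=[
    {"tx": 0,"ty": 0,"tz": 0,"spin": 0.15},
    {"tx": 0,"ty": 0,"tz": 0,"spin": 0.15},
    {"tx": 0,"ty": 0,"tz": 0,"spin": 0.15},
    {"tx": 0,"ty": 0,"tz": 0,"spin": 0.15},
    {"tx": 0,"ty": 0,"tz": 0,"spin": 0.15},
    {"tx": 0,"ty": 0,"tz": 0,"spin": 0.15},
    {"tx": 0,"ty": 0,"tz": 0,"spin": 0.15},
    {"tx": 0,"ty": 0,"tz": 0,"spin": 0.15},
    {"tx": 0,"ty": 0,"tz": 0,"spin": 0.15},
    {"tx": 0,"ty": 0,"tz": 0,"spin": 0.15},
    {"tx": 0,"ty": 0,"tz": 0,"spin": 0.15},
    {"tx": 0,"ty": 0,"tz": 0,"spin": 0.15},
    {"tx": 0,"ty": 0,"tz": 0,"spin": 0.15},
    {"tx": 0,"ty": 0,"tz": 0,"spin": 0.15},
    {"tx": 0,"ty": 0,"tz": 0,"spin": 0.15},
    {"tx": 0,"ty": 0,"tz": 0,"spin": 0},
  ],
)

```text
time_s: 9.05
ee_pos: [518.8, 337.8, 179.9]
tool_rot: [-3.141, 0.001, 1.717]
force: [0.1, 0.1, -2.6]
opening: 13.6
grasp_force: 50.0
```

```bash
python3 - <<'E'
from h import *
ST=(658.54,-84.12,0.1393)
p=tf(ST,(-84,81+65,0))[0]; print(p)
need(p[0],p[1],180,1.7101)
E
```

```text
[555.08158188  48.80236727   0.        ]
t 9.05 pos [518.8 337.8 179.9] [-3.141e+00  1.000e-03  1.717e+00] txyz cm [-29.12  -0.61   0.03] spin 0.007 F [ 0.1  0.1 -2.6] open 13.6 [-0.02  0.62 -0.86  1.67  0.52  1.1  -0.9 ]
```

Request:
step_arm(
  increments=[
    {"tx": -3,"ty": -0.06,"tz": 0,"spin": 0.007},
    {"tx": -3,"ty": -0.06,"tz": 0,"spin": 0},
    {"tx": -3,"ty": -0.06,"tz": 0,"spin": 0},
    {"tx": -3,"ty": -0.06,"tz": 0,"spin": 0},
    {"tx": -3,"ty": -0.06,"tz": 0,"spin": 0},
    {"tx": -3,"ty": -0.06,"tz": 0,"spin": 0},
    {"tx": -3,"ty": -0.06,"tz": 0,"spin": 0},
    {"tx": -3,"ty": -0.06,"tz": 0,"spin": 0},
    {"tx": -3,"ty": -0.06,"tz": 0,"spin": 0},
    {"tx": -2,"ty": -0.06,"tz": 0,"spin": 0},
    {"tx": 0,"ty": 0,"tz": 0,"spin": 0},
  ],
)

```text
time_s: 10.15
ee_pos: [553.7, 46.2, 179.6]
tool_rot: [-3.14, 0.002, 1.708]
force: [-0.2, 0.1, -1.5]
opening: 13.6
grasp_force: 50.0
```

```bash
python3 - <<'E'
from h import *
need(555.08,48.8,180,1.7101)
s=vision.capture("scene");t=vision.capture("top")
out=np.zeros((600,800,3),np.uint8); out[:, :480]=crop(s,230,80,120,150,4)[:600,:480]; out[:360,480:]=crop(t,200,180,80,90,4); cv2.imwrite("pics/g3.png",out)
ST=(658.54,-84.12,0.1393)
p=sensors.sense()['ee_pos']; F=(p[0],p[1],1.7101); z=p[2]+18.7-58
print(z,proj("scene",tf(F,[(-65,15,z),(-65,-15,z),(-61,20,z),(-69,-20,z),(-69,20,z+68),(-69,-20,z+68),(65,0,z),(77,0,z)]))-[230,80])
E
```

```text
t 10.15 pos [553.7  46.2 179.6] [-3.140e+00  2.000e-03  1.708e+00] txyz cm [ 0.24  0.17 -0.04] spin -0.003 F [-0.2  0.1 -1.5] open 13.6 [ 0.54  0.52 -0.89  1.83  0.47  1.03 -0.41]
140.89475160248293 [[33.37529059 84.18472609]
 [32.38560973 91.81086781]
 [34.95481486 83.03484225]
 [30.76116618 93.01449699]
 [32.17453984 64.4909471 ]
 [30.74228188 74.69461196]
 [80.12251106 91.06976646]
 [84.53828803 91.36053201]]
```

View pics/g3.png

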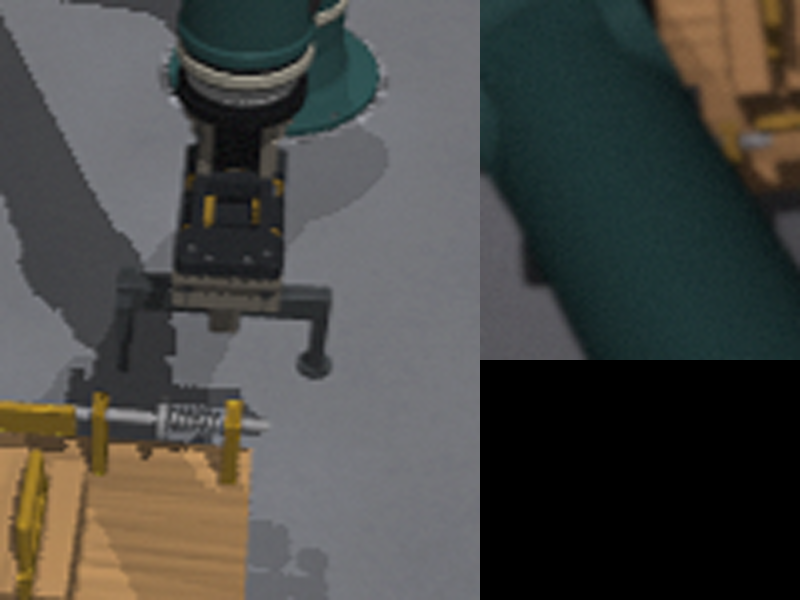

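Request:
step_arm(
  increments=[
    {"tx": 0.3,"ty": 0.08,"tz": 1.2,"spin": 0},
    {"tx": 0.3,"ty": 0.09,"tz": 1.2,"spin": -0.003},
    {"tx": 0,"ty": 0,"tz": 1.2,"spin": 0},
    {"tx": 0,"ty": 0,"tz": 0.9,"spin": 0},
    {"tx": 0,"ty": 0,"tz": 0,"spin": 0},
    {"tx": 0,"ty": 0,"tz": 0,"spin": 0},
  ],
)

```text
time_s: 10.85
ee_pos: [554.4, 56.6, 135.3]
tool_rot: [-3.141, -0.0, 1.713]
force: [0.7, 0.2, -2.3]
opening: 13.3
grasp_force: 50.0
```

```bash
python3 - <<'E'
from h import *
need(555.08,48.8,180,1.7101)
s=vision.capture("scene")
cv2.imwrite("pics/g4.png",crop(s,245,140,80,60,10))
ST=(658.54,-84.12,0.1393)
p=sensors.sense()['ee_pos']; F=(p[0],p[1],1.7101); z=p[2]+18.7-58
o=[245,140]
print(z,(proj("scene",tf(F,[(-61,20,z),(-69,20,z),(-61,10,z),(-61,-10,z),(-61,-20,z),(-69,-20,z),(-69,-20,z+68),(65,0,z)]))-o)*10)
print((proj("scene",tf(ST,[(-84,62,75),(-84,81,75),(-84,100,75),(-84,180,75),(-71,62,86),(-71,52,86),(-71,160,86)]))-o)*10)
E
```

```text
t 10.85 pos [554.4  56.6 135.3] [-3.141 -0.     1.713] txyz cm [-0.78 -0.05 -4.47] spin 0.003 F [ 0.7  0.2 -2.3] open 13.3 [ 0.49  0.58 -0.85  1.86  0.53  0.95 -0.47]
96.43211600578425 [[217.56664927 347.67371426]
 [190.06707196 345.81864   ]
 [214.64088729 372.59027792]
 [208.67424012 423.40382512]
 [205.63183499 449.31375278]
 [177.4149115  447.3391892 ]
 [178.30438685 276.57147497]
 [655.46344688 428.32032888]]
[[106.09364053 439.02040375]
 [170.98547913 443.55625753]
 [236.08530712 448.10664949]
 [512.49425381 467.42726966]
 [100.88332491 446.42837246]
 [ 66.25112668 444.00098992]
 [443.43842039 470.4381754 ]]
```

View pics/g4.png

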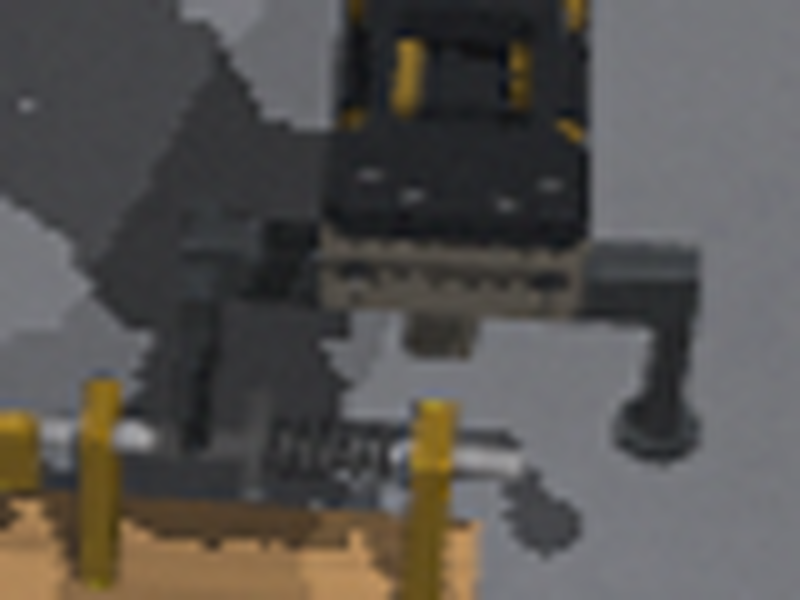

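Request:
step_arm(
  increments=[
    {"tx": -0.2,"ty": -0.1,"tz": 0,"spin": 0},
    {"tx": 0,"ty": 0,"tz": 0.6,"spin": 0},
    {"tx": 0,"ty": 0,"tz": 0.6,"spin": 0},
    {"tx": 0,"ty": 0,"tz": 0.6,"spin": 0},
    {"tx": 0,"ty": 0,"tz": 0.2,"spin": 0},
    {"tx": 0,"ty": 0,"tz": 0,"spin": 0},
  ],
)

```text
time_s: 11.5
ee_pos: [553.4, 54.3, 115.0]
tool_rot: [-3.141, -0.0, 1.713]
force: [0.3, 1.0, -2.3]
opening: 13.7
grasp_force: 50.0
```

Feet at 76 mm, below the bar top, with no contact. Going on.

Request:
step_arm(
  increments=[
    {"tx": 0,"ty": 0,"tz": 0.5,"spin": 0},
    {"tx": 0,"ty": 0,"tz": 0.5,"spin": 0},
    {"tx": 0,"ty": 0,"tz": 0.5,"spin": 0},
    {"tx": 0,"ty": 0,"tz": 0.6,"spin": 0},
    {"tx": 0,"ty": 0,"tz": 0,"spin": 0},
  ],
)

```text
time_s: 12.0
ee_pos: [553.2, 54.1, 93.6]
tool_rot: [-3.14, -0.0, 1.713]
force: [-0.3, -0.8, -1.6]
opening: 13.9
grasp_force: 50.0
```

```bash
python3 - <<'E'
from h import *
need(555.08,48.8,94,1.7101)
s=vision.capture("scene")
cv2.imwrite("pics/g5.png",crop(s,225,140,100,60,8))
E
```

```text
t 12.0 pos [553.2  54.1  93.6] [-3.14  -0.     1.713] txyz cm [-0.55  0.12 -0.04] spin 0.003 F [-0.3 -0.8 -1.6] open 13.9 [ 0.46  0.63 -0.81  1.89  0.59  0.88 -0.5 ]
```

View pics/g5.png

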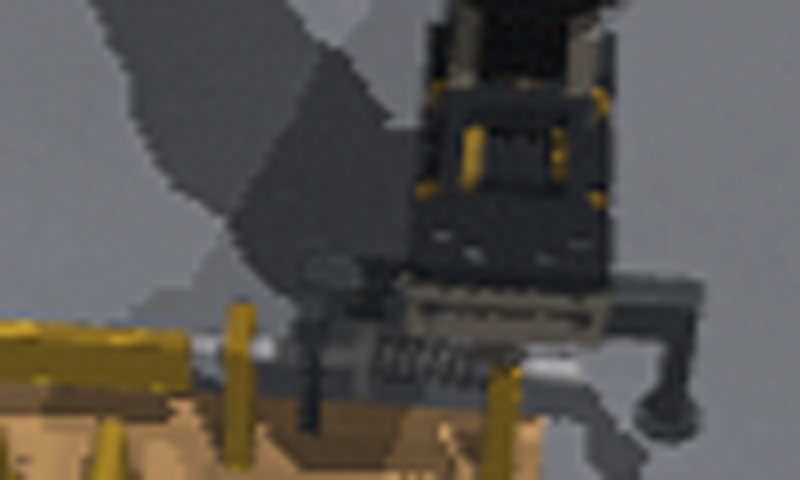

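Request:
step_arm(
  increments=[
    {"tx": 0.5,"ty": 0,"tz": 0,"spin": 0},
    {"tx": 0.5,"ty": 0,"tz": 0,"spin": 0},
    {"tx": 0.5,"ty": 0,"tz": 0,"spin": 0},
    {"tx": 0.3,"ty": 0,"tz": 0,"spin": 0},
    {"tx": 0,"ty": 0,"tz": 0,"spin": 0},
    {"tx": 0,"ty": 0,"tz": 0,"spin": 0},
  ],
)

```text
time_s: 12.65
ee_pos: [551.4, 71.6, 94.7]
tool_rot: [3.141, 0.001, 1.712]
force: [1.1, -3.6, -2.2]
opening: 13.3
grasp_force: 50.0
```

Request:
step_arm(
  increments=[
    {"tx": 0.3,"ty": 0,"tz": 0,"spin": 0},
    {"tx": 0.2,"ty": 0,"tz": 0,"spin": 0},
    {"tx": 0,"ty": 0,"tz": 0,"spin": 0},
    {"tx": 0,"ty": 0,"tz": 0,"spin": 0},
  ],
)

```text
time_s: 13.05
ee_pos: [550.7, 76.5, 94.6]
tool_rot: [3.142, 0.001, 1.712]
force: [1.1, -5.0, -1.6]
opening: 13.6
grasp_force: 50.0
```

```bash
cat > gate.py <<'E'
from h import *
ST=(658.54,-84.12,0.1393)
def gate(save=None):
    s=vision.capture("scene")
    for a in (0,.25,.5,.75,1,1.25,1.57,1.7):
        print(a,proj("scene",tf(ST,(-75-165*np.sin(a),-125+165*np.cos(a),88))).round(0),end=' ')
    hsv=cv2.cvtColor(s,cv2.COLOR_BGR2HSV); m=((hsv[...,0]>17)&(hsv[...,0]<32)&(hsv[...,1]>150)&(hsv[...,2]>60)).astype(np.uint8)
    n,l,st,c=cv2.connectedComponentsWithStats(m)
    print([ (st[i][:5].tolist()) for i in range(1,n) if st[i][4]>60])
    if save: cv2.imwrite(save,crop(s,165,90,160,120,5))
E
python3 - <<'E'
from gate import *
need(555.08,48.8,94,1.7101); gate("pics/g6.png")
E
```

```text
t 13.05 pos [550.7  76.5  94.6] [3.142e+00 1.000e-03 1.712e+00] txyz cm [-2.8   0.04  0.06] spin 0.002 F [ 1.1 -5.  -1.6] open 13.6 [ 0.42  0.63 -0.81  1.89  0.59  0.88 -0.55]
0 [[248. 183.]] 0.25 [[248. 172.]] 0.5 [[244. 163.]] 0.75 [[238. 155.]] 1 [[229. 149.]] 1.25 [[218. 144.]] 1.57 [[203. 142.]] 1.7 [[196. 142.]] [[139, 0, 12, 36, 146], [433, 82, 13, 23, 192], [446, 84, 15, 23, 193], [461, 85, 11, 23, 140], [131, 136, 20, 40, 449], [187, 174, 62, 56, 1009], [253, 178, 4, 21, 69], [218, 192, 9, 40, 213], [234, 192, 8, 40, 205]]
```

Request:
step_arm(
  increments=[
    {"tx": 0.2,"ty": 0,"tz": 0,"spin": 0},
    {"tx": 0.2,"ty": 0,"tz": 0,"spin": 0},
    {"tx": 0,"ty": 0,"tz": 0,"spin": 0},
    {"tx": 0,"ty": 0,"tz": 0,"spin": 0},
  ],
)

```text
time_s: 13.5
ee_pos: [550.2, 79.8, 94.5]
tool_rot: [-3.142, 0.002, 1.712]
force: [1.6, -5.1, -2.4]
opening: 13.6
grasp_force: 50.0
```

```bash
python3 - <<'E'
from gate import *
need(555.08,48.8,94,1.7101); gate("pics/g7.png")
E
```

```text
t 13.5 pos [550.2  79.8  94.5] [-3.142e+00  2.000e-03  1.712e+00] txyz cm [-3.14  0.04  0.05] spin 0.002 F [ 1.6 -5.1 -2.4] open 13.6 [ 0.41  0.63 -0.81  1.89  0.59  0.88 -0.55]
0 [[248. 183.]] 0.25 [[248. 172.]] 0.5 [[244. 163.]] 0.75 [[238. 155.]] 1 [[229. 149.]] 1.25 [[218. 144.]] 1.57 [[203. 142.]] 1.7 [[196. 142.]] [[139, 0, 12, 36, 147], [433, 82, 13, 23, 190], [446, 84, 15, 23, 195], [461, 85, 11, 23, 150], [131, 136, 20, 39, 448], [187, 166, 60, 64, 999], [253, 178, 4, 21, 69], [218, 192, 9, 40, 213], [234, 192, 8, 41, 204]]
```

Request:
step_arm(
  increments=[
    {"tx": 0.2,"ty": 0,"tz": 0,"spin": 0},
    {"tx": 0,"ty": 0,"tz": 0,"spin": 0},
    {"tx": 0,"ty": 0,"tz": 0,"spin": 0},
    {"tx": 0,"ty": 0,"tz": 0,"spin": 0},
  ],
)

```text
time_s: 13.95
ee_pos: [550.0, 81.5, 94.5]
tool_rot: [-3.141, 0.002, 1.712]
force: [1.5, -6.5, -2.4]
opening: 13.7
grasp_force: 50.0
```

Request:
step_arm(
  increments=[
    {"tx": -0.3,"ty": 0,"tz": 0,"spin": 0},
    {"tx": -0.3,"ty": 0,"tz": 0,"spin": 0},
    {"tx": -0.3,"ty": 0,"tz": 0,"spin": 0},
    {"tx": -0.3,"ty": 0,"tz": 0,"spin": 0},
    {"tx": -0.3,"ty": 0,"tz": 0,"spin": 0},
    {"tx": -0.3,"ty": 0,"tz": 0,"spin": 0},
    {"tx": -0.3,"ty": 0,"tz": 0,"spin": 0},
    {"tx": -0.3,"ty": 0,"tz": 0,"spin": 0},
    {"tx": -0.3,"ty": 0,"tz": 0,"spin": 0},
    {"tx": 0,"ty": 0,"tz": 0,"spin": 0},
    {"tx": 0,"ty": 0,"tz": 0,"spin": 0},
  ],
)

```text
time_s: 15.05
ee_pos: [553.4, 56.4, 94.6]
tool_rot: [-3.142, -0.0, 1.713]
force: [0.2, 0.4, -2.1]
opening: 13.6
grasp_force: 50.0
```

```bash
python3 - <<'E'
from gate import *
need(555.08,48.8,94,1.7101); gate("pics/g8.png")
E
```

```text
t 15.05 pos [553.4  56.4  94.6] [-3.142 -0.     1.713] txyz cm [-0.77  0.06  0.05] spin 0.003 F [ 0.2  0.4 -2.1] open 13.6 [ 0.45  0.63 -0.81  1.89  0.59  0.88 -0.51]
0 [[248. 183.]] 0.25 [[248. 172.]] 0.5 [[244. 163.]] 0.75 [[238. 155.]] 1 [[229. 149.]] 1.25 [[218. 144.]] 1.57 [[203. 142.]] 1.7 [[196. 142.]] [[139, 0, 12, 36, 148], [433, 82, 13, 23, 190], [446, 84, 15, 23, 196], [461, 85, 11, 23, 146], [131, 136, 20, 40, 450], [187, 162, 58, 68, 986], [253, 178, 4, 21, 69], [218, 192, 9, 40, 213], [234, 192, 8, 41, 204]]
```

View pics/g8.png

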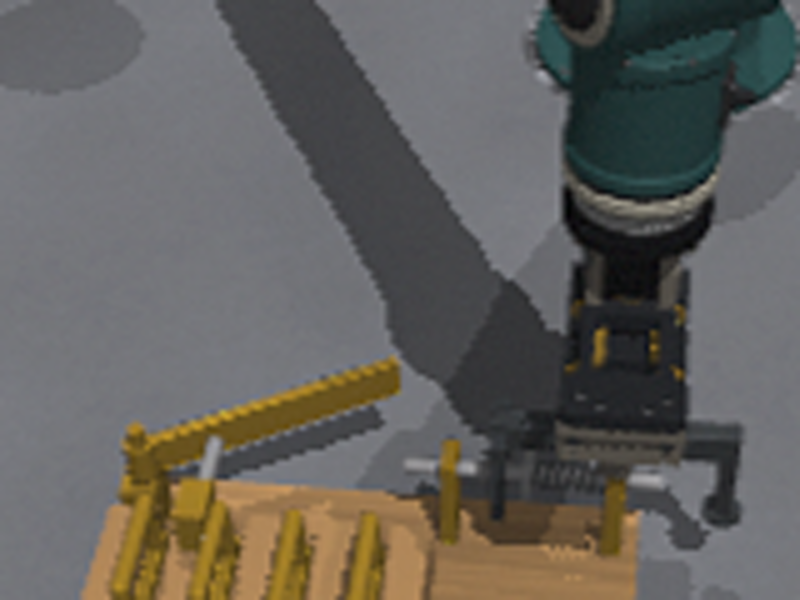

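Request:
step_arm(
  increments=[
    {"tx": 0,"ty": 0,"tz": -1,"spin": 0},
    {"tx": 0,"ty": 0,"tz": -1.5,"spin": 0},
    {"tx": 0,"ty": 0,"tz": -1.5,"spin": 0},
    {"tx": 0,"ty": 0,"tz": -2,"spin": 0},
    {"tx": 0,"ty": 0,"tz": -2,"spin": 0},
    {"tx": 0,"ty": 0,"tz": -1,"spin": 0},
    {"tx": 0,"ty": 0,"tz": 0,"spin": 0},
  ],
)

```text
time_s: 15.8
ee_pos: [554.6, 56.4, 186.8]
tool_rot: [3.138, 0.001, 1.713]
force: [-0.0, -0.5, -2.9]
opening: 13.6
grasp_force: 50.0
```

```bash
cat > gl.py <<'E'
from gate import *
def gline(c0,c1):
    s=vision.capture("scene"); hsv=cv2.cvtColor(s,cv2.COLOR_BGR2HSV)
    m=((hsv[...,0]>17)&(hsv[...,0]<32)&(hsv[...,1]>150)&(hsv[...,2]>60)).astype(np.uint8)
    n,l,st,c=cv2.connectedComponentsWithStats(m)
    i=max(range(1,n),key=lambda i:st[i][4]); g=l==i; print(st[i])
    uv=np.array([(u,np.argmax(g[:,u])-.5) for u in range(c0,c1)])
    W=cast("scene",uv-[.4,-.2],88)[:,:2]
    vx,vy,x0,y0=cv2.fitLine(W.astype(np.float32),cv2.DIST_HUBER,0,.01,.01).ravel()
    if vx>0: vx,vy=-vx,-vy     # towards free end (robot side)
    r=(W-[x0,y0])@[-vy,vx]; a=np.arctan2(vy,vx)-1.5708-0.1393
    c=np.array([x0,y0])-4*np.array([-vy,vx])   # centreline (outer is left of direction)
    print('angle',a,'resid',np.abs(r).max(),'pt on centreline',c,'ends',W[0],W[-1])
    h=tf(ST,(-75,-125,0))[0,:2]; print('hinge',h,'hinge offset from line',(h-c)@[-vy,vx])
    return a,c,np.array([vx,vy])
E
python3 - <<'E'
from gl import *
a,c,d=gline(202,243)
h=tf(ST,(-75,-125,0))[0,:2]
f=c+d*((h-c)@d+180); print(f)
need(f[0],f[1],180,a+1.7101)
E
```

```text
[187 162  58  68 990]
angle 0.53100276 resid 2.5350436080285133 pt on centreline [ 542.3711  -142.52441] ends [ 579.44462481 -195.06298153] [499.3384208  -94.96036632]
hinge [ 601.62273363 -218.32292392] hinge offset from line 0.6565659805780371
[490.31654511 -76.86139727]
t 15.85 pos [553.8  56.1 185.4] [3.140e+00 1.000e-03 1.712e+00] txyz cm [-12.26  -8.17   0.54] spin -0.529 F [ 0.6  0.2 -3.1] open 13.9 [ 0.53  0.52 -0.9   1.82  0.47  1.03 -0.42]
```

Request:
step_arm(
  increments=[
    {"tx": -2.45,"ty": -1.63,"tz": 0,"spin": 0},
    {"tx": -2.45,"ty": -1.63,"tz": 0,"spin": 0},
    {"tx": -2.45,"ty": -1.63,"tz": 0,"spin": 0},
    {"tx": -2.45,"ty": -1.63,"tz": 0,"spin": 0},
    {"tx": -2.45,"ty": -1.63,"tz": 0,"spin": 0},
    {"tx": 0,"ty": 0,"tz": 0,"spin": -0.13},
    {"tx": 0,"ty": 0,"tz": 0,"spin": -0.13},
    {"tx": 0,"ty": 0,"tz": 0,"spin": -0.13},
    {"tx": 0,"ty": 0,"tz": 0,"spin": -0.14},
    {"tx": 0,"ty": 0,"tz": 0,"spin": 0},
    {"tx": 0,"ty": 0,"tz": 0,"spin": 0},
  ],
)

```text
time_s: 16.95
ee_pos: [489.7, -76.6, 183.9]
tool_rot: [-3.141, -0.001, 2.239]
force: [-0.6, -0.1, -2.0]
opening: 13.6
grasp_force: 50.0
```

```bash
python3 - <<'E'
from h import *
need(490.3,-76.9,86,2.241)
E
```

```text
t 16.95 pos [489.7 -76.6 183.9] [-3.141e+00 -1.000e-03  2.239e+00] txyz cm [-0.07  0.04  9.79] spin -0.002 F [-0.6 -0.1 -2. ] open 13.6 [ 0.94  0.47 -1.06  1.95  0.49  1.    0.32]
```

Request:
step_arm(
  increments=[
    {"tx": 0,"ty": 0.04,"tz": 1.5,"spin": 0},
    {"tx": 0,"ty": 0,"tz": 1.5,"spin": 0},
    {"tx": 0,"ty": 0,"tz": 1.5,"spin": 0},
    {"tx": 0,"ty": 0,"tz": 0.8,"spin": 0},
    {"tx": 0,"ty": 0,"tz": 0.4,"spin": 0},
    {"tx": 0,"ty": 0,"tz": 0.4,"spin": 0},
    {"tx": 0,"ty": 0,"tz": 0,"spin": 0},
  ],
)

```text
time_s: 17.65
ee_pos: [490.4, -76.2, 123.3]
tool_rot: [-3.141, -0.0, 2.243]
force: [0.6, 0.1, -1.6]
opening: 13.8
grasp_force: 50.0
```

Request:
step_arm(
  increments=[
    {"tx": 0,"ty": 0,"tz": 0.6,"spin": 0},
    {"tx": 0,"ty": 0,"tz": 0.7,"spin": 0},
    {"tx": 0,"ty": 0,"tz": 0.8,"spin": 0},
    {"tx": 0,"ty": 0,"tz": 0.8,"spin": 0},
    {"tx": 0,"ty": 0,"tz": 0.8,"spin": 0},
    {"tx": 0,"ty": 0,"tz": 0,"spin": 0},
  ],
)

```text
time_s: 18.25
ee_pos: [489.6, -76.3, 85.3]
tool_rot: [-3.14, -0.002, 2.243]
force: [-0.2, 1.2, -2.2]
opening: 13.4
grasp_force: 50.0
```

```bash
python3 - <<'E'
from gl import *
need(490.3,-76.9,86,2.241)
gline(202,225)
E
```

```text
t 18.25 pos [489.6 -76.3  85.3] [-3.140e+00 -2.000e-03  2.243e+00] txyz cm [-0.09  0.02 -0.07] spin 0.002 F [-0.2  1.2 -2.2] open 13.4 [ 0.82  0.6  -0.92  2.03  0.66  0.84  0.19]
[187 167  42  63 880]
angle 0.54550624 resid 2.610743473578466 pt on centreline [ 558.5945  -163.23769] ends [ 579.44462481 -195.06298153] [ 536.62393561 -140.60247485]
hinge [ 601.62273363 -218.32292392] hinge offset from line 1.5157512590439808
```

Request:
step_arm(
  increments=[
    {"tx": -0.03,"ty": -1.04,"tz": 0,"spin": -0.058},
    {"tx": -0.03,"ty": -1.04,"tz": 0,"spin": -0.058},
    {"tx": -0.03,"ty": -1.04,"tz": 0,"spin": -0.058},
    {"tx": -0.03,"ty": -1.04,"tz": 0,"spin": -0.058},
    {"tx": -0.03,"ty": -1.04,"tz": 0,"spin": -0.058},
    {"tx": -0.03,"ty": -1.04,"tz": 0,"spin": -0.058},
    {"tx": -0.03,"ty": -1.04,"tz": 0,"spin": -0.058},
    {"tx": -0.03,"ty": -1.04,"tz": 0,"spin": -0.058},
    {"tx": -0.03,"ty": -1.04,"tz": 0,"spin": -0.058},
    {"tx": -0.03,"ty": -1.04,"tz": 0,"spin": -0.058},
    {"tx": 0,"ty": 0,"tz": 0,"spin": 0},
  ],
)

```text
time_s: 19.4
ee_pos: [431.5, -161.7, 86.6]
tool_rot: [-3.141, 0.0, 2.821]
force: [0.1, 0.3, -1.9]
opening: 13.7
grasp_force: 50.0
```

```bash
python3 - <<'E'
from gl import *
a=1.113; f=tf(ST,(-75-180*np.sin(a),-125+180*np.cos(a),0))[0]
need(f[0],f[1],86,1.7101+a)
gate()
E
```

```text
t 19.4 pos [ 431.5 -161.7   86.6] [-3.141  0.     2.821] txyz cm [ 0.07 -0.05  0.06] spin -0.003 F [ 0.1  0.3 -1.9] open 13.7 [ 1.15  0.63 -1.08  2.1   0.76  0.86  0.86]
0 [[248. 183.]] 0.25 [[248. 172.]] 0.5 [[244. 163.]] 0.75 [[238. 155.]] 1 [[229. 149.]] 1.25 [[218. 144.]] 1.57 [[203. 142.]] 1.7 [[196. 142.]] [[139, 0, 12, 36, 148], [433, 82, 13, 23, 187], [447, 84, 14, 23, 192], [461, 85, 11, 23, 136], [131, 136, 20, 39, 449], [187, 157, 31, 73, 838], [253, 178, 4, 21, 69], [285, 180, 5, 21, 71], [218, 192, 10, 40, 216], [234, 192, 8, 40, 201]]
```

On the arc; second half.

Request:
step_arm(
  increments=[
    {"tx": -0.03,"ty": -1.04,"tz": 0,"spin": -0.058},
    {"tx": -0.03,"ty": -1.04,"tz": 0,"spin": -0.058},
    {"tx": -0.03,"ty": -1.04,"tz": 0,"spin": -0.058},
    {"tx": -0.03,"ty": -1.04,"tz": 0,"spin": -0.058},
    {"tx": -0.03,"ty": -1.04,"tz": 0,"spin": -0.058},
    {"tx": -0.03,"ty": -1.04,"tz": 0,"spin": -0.058},
    {"tx": -0.03,"ty": -1.04,"tz": 0,"spin": -0.058},
    {"tx": -0.03,"ty": -1.04,"tz": 0,"spin": -0.058},
    {"tx": -0.03,"ty": -1.04,"tz": 0,"spin": -0.058},
    {"tx": -0.03,"ty": -1.04,"tz": 0,"spin": -0.058},
    {"tx": 0,"ty": 0,"tz": 0,"spin": 0},
    {"tx": 0,"ty": 0,"tz": 0,"spin": 0},
  ],
)

```text
time_s: 20.65
ee_pos: [429.0, -262.4, 86.6]
tool_rot: [3.141, 0.0, -2.882]
force: [-0.2, 0.6, -2.0]
opening: 13.5
grasp_force: 50.0
```

```bash
python3 - <<'E'
from gl import *
a=1.70; f=tf(ST,(-75-180*np.sin(a),-125+180*np.cos(a),0))[0]
need(f[0],f[1],86,1.7101+a)
t=vision.capture("top"); np.save("t.npy",t); gate()
E
```

```text
t 20.65 pos [ 429.  -262.4   86.6] [ 3.141  0.    -2.882] txyz cm [ 0.19 -0.33  0.06] spin -0.009 F [-0.2  0.6 -2. ] open 13.5 [ 1.36  0.77 -1.17  2.01  0.88  0.99  1.57]
0 [[248. 183.]] 0.25 [[248. 172.]] 0.5 [[244. 163.]] 0.75 [[238. 155.]] 1 [[229. 149.]] 1.25 [[218. 144.]] 1.57 [[203. 142.]] 1.7 [[196. 142.]] [[139, 0, 12, 36, 147], [433, 82, 13, 23, 184], [447, 84, 14, 23, 192], [461, 85, 11, 23, 133], [131, 136, 20, 40, 449], [187, 153, 26, 77, 752], [253, 178, 4, 21, 67], [285, 180, 5, 21, 70], [218, 192, 9, 40, 215], [234, 192, 8, 41, 205]]
```

Request:
step_arm(
  increments=[
    {"tx": 0,"ty": 0.3,"tz": 0,"spin": 0},
    {"tx": 0,"ty": 0,"tz": 0,"spin": 0},
    {"tx": 0,"ty": 0,"tz": -1,"spin": 0},
    {"tx": 0,"ty": 0,"tz": -1.5,"spin": 0},
    {"tx": 0,"ty": 0,"tz": -2,"spin": 0},
    {"tx": 0,"ty": 0,"tz": -2,"spin": 0},
    {"tx": 0,"ty": 0,"tz": -2,"spin": 0},
    {"tx": 0,"ty": 0,"tz": -1.5,"spin": 0},
    {"tx": 0,"ty": 0,"tz": 0,"spin": 0},
  ],
)

```text
time_s: 21.65
ee_pos: [429.3, -260.6, 189.0]
tool_rot: [-3.138, 0.003, -2.881]
force: [0.6, -0.9, -2.9]
opening: 13.4
grasp_force: 50.0
```

```bash
cat > ge.py <<'E'
from gl import *
def gend():
    for n in ("scene","top"):
        s=vision.capture(n); hsv=cv2.cvtColor(s,cv2.COLOR_BGR2HSV)
        m=((hsv[...,0]>15)&(hsv[...,0]<32)&(hsv[...,1]>140)&(hsv[...,2]>45)).astype(np.uint8)
        h=proj(n,tf(ST,(-75,-125,88)))[0]; 
        print(n,'hinge px',h.round(1))
        for a in(1.5,1.57,1.65,1.75): print(a,proj(n,tf(ST,[(-75-r*np.sin(a),-125+r*np.cos(a),88) for r in (60,165)])).round(1).tolist())
        v0,v1=(138,185) if n=="scene" else (205,262)
        for v in range(v0,v1,4):
            u=np.flatnonzero(m[v,:]); u=u[(u>h[0]-45)&(u<h[0]+45)]
            print(v,(u.min(),u.max(),len(u)) if len(u) else None,end='; ')
        print()
E
python3 - <<'E'
from ge import *
need(450,120,180,1.7101); gend()
E
```

```text
t 21.65 pos [ 429.3 -260.6  189. ] [-3.138e+00  3.000e-03 -2.881e+00] txyz cm [-11.81  36.24   0.81] spin 1.692 F [ 0.6 -0.9 -2.9] open 13.4 [ 1.47  0.66 -1.34  1.93  0.72  1.14  1.68]
scene hinge px [191.5 178.7]
1.5 [[197.3, 164.5], [206.5, 141.9]]
1.57 [[196.0, 164.3], [203.0, 141.6]]
1.65 [[194.4, 164.3], [199.0, 141.5]]
1.75 [[192.4, 164.3], [193.9, 141.6]]
138 None; 142 (np.int64(199), np.int64(200), 2); 146 (np.int64(199), np.int64(200), 2); 150 (np.int64(197), np.int64(200), 4); 154 (np.int64(197), np.int64(200), 4); 158 (np.int64(147), np.int64(198), 4); 162 (np.int64(147), np.int64(198), 7); 166 (np.int64(147), np.int64(197), 6); 170 (np.int64(147), np.int64(197), 8); 174 (np.int64(147), np.int64(196), 6); 178 (np.int64(190), np.int64(195), 6); 182 (np.int64(191), np.int64(197), 7); 
top hinge px [332.2 203.6]
1.5 [[333.8, 226.9], [336.8, 268.6]]
1.57 [[335.5, 226.8], [341.4, 268.3]]
1.65 [[337.3, 226.5], [346.6, 267.5]]
1.75 [[339.6, 225.9], [352.9, 265.9]]
205 (np.int64(326), np.int64(335), 10); 209 (np.int64(326), np.int64(336), 11); 213 (np.int64(328), np.int64(336), 8); 217 (np.int64(332), np.int64(337), 6); 221 (np.int64(334), np.int64(337), 4); 225 (np.int64(335), np.int64(338), 4); 229 (np.int64(336), np.int64(339), 4); 233 (np.int64(337), np.int64(340), 4); 237 (np.int64(338), np.int64(340), 3); 241 (np.int64(339), np.int64(341), 3); 245 None; 249 (np.int64(341), np.int64(343), 3); 253 (np.int64(342), np.int64(344), 3); 257 (np.int64(343), np.int64(344), 2); 261 (np.int64(344), np.int64(344), 1);
```

Request:
step_arm(
  increments=[
    {"tx": -1.18,"ty": 3.62,"tz": 0,"spin": 0},
    {"tx": -1.18,"ty": 3.62,"tz": 0,"spin": 0},
    {"tx": -1.18,"ty": 3.62,"tz": 0,"spin": 0},
    {"tx": -1.18,"ty": 3.62,"tz": 0,"spin": 0},
    {"tx": -1.18,"ty": 3.62,"tz": 0,"spin": 0},
    {"tx": -1.18,"ty": 3.62,"tz": 0,"spin": 0},
    {"tx": -1.18,"ty": 3.62,"tz": 0,"spin": 0},
    {"tx": -1.18,"ty": 3.62,"tz": 0,"spin": 0},
    {"tx": -1.18,"ty": 3.62,"tz": 0,"spin": 0},
    {"tx": -1.18,"ty": 3.62,"tz": 0,"spin": 0},
    {"tx": 0,"ty": 0,"tz": 0,"spin": 0},
  ],
)

```text
time_s: 22.85
ee_pos: [447.3, 126.0, 186.7]
tool_rot: [3.139, 0.001, -2.871]
force: [0.1, 0.0, -1.7]
opening: 13.4
grasp_force: 50.0
```

Request:
step_arm(
  increments=[
    {"tx": 0,"ty": 0,"tz": 0,"spin": 0.14},
    {"tx": 0,"ty": 0,"tz": 0,"spin": 0.14},
    {"tx": 0,"ty": 0,"tz": 0,"spin": 0.14},
    {"tx": 0,"ty": 0,"tz": 0,"spin": 0.14},
    {"tx": 0,"ty": 0,"tz": 0,"spin": 0.14},
    {"tx": 0,"ty": 0,"tz": 0,"spin": 0.14},
    {"tx": 0,"ty": 0,"tz": 0,"spin": 0.14},
    {"tx": 0,"ty": 0,"tz": 0,"spin": 0.14},
    {"tx": 0,"ty": 0,"tz": 0,"spin": 0.14},
    {"tx": 0,"ty": 0,"tz": 0,"spin": 0.14},
    {"tx": 0,"ty": 0,"tz": 0,"spin": 0.14},
    {"tx": 0,"ty": 0,"tz": 0,"spin": 0.14},
    {"tx": 0,"ty": 0,"tz": 0,"spin": 0},
    {"tx": 0,"ty": 0,"tz": 0,"spin": 0},
  ],
)

```text
time_s: 24.25
ee_pos: [448.1, 119.6, 186.0]
tool_rot: [-3.14, 0.0, 1.726]
force: [0.4, -0.1, -1.3]
opening: 13.4
grasp_force: 50.0
```

```bash
python3 - <<'E'
from h import *
need(450,120,40.6,1.7101)
E
```

```text
t 24.25 pos [448.1 119.6 186. ] [-3.14   0.     1.726] txyz cm [1.000e-02 2.100e-01 1.454e+01] spin 0.016 F [ 0.4 -0.1 -1.3] open 13.4 [ 0.44  0.33 -0.89  2.03  0.32  0.93 -0.47]
```

Request:
step_arm(
  increments=[
    {"tx": 0,"ty": 0,"tz": 2,"spin": 0},
    {"tx": 0,"ty": 0,"tz": 2.5,"spin": 0},
    {"tx": 0,"ty": 0,"tz": 2.5,"spin": 0},
    {"tx": 0,"ty": 0,"tz": 2.5,"spin": 0},
    {"tx": 0,"ty": 0,"tz": 2,"spin": 0},
    {"tx": 0,"ty": 0,"tz": 1.3,"spin": 0},
    {"tx": 0,"ty": 0,"tz": 0.8,"spin": 0},
    {"tx": 0,"ty": 0,"tz": 0.4,"spin": 0},
    {"tx": 0,"ty": 0,"tz": 0.2,"spin": 0},
    {"tx": 0,"ty": 0,"tz": 0,"spin": 0},
    {"tx": 0,"ty": 0,"tz": 0,"spin": 0},
  ],
)

```text
time_s: 25.35
ee_pos: [449.0, 120.1, 45.1]
tool_rot: [3.14, 0.0, 1.723]
force: [-0.6, 0.1, -1.8]
opening: 13.6
grasp_force: 50.0
```

Request:
step_arm(
  increments=[
    {"tx": 0,"ty": 0,"tz": 0.2,"spin": 0},
    {"tx": 0,"ty": 0,"tz": 0.15,"spin": 0},
    {"tx": 0,"ty": 0,"tz": 0,"spin": 0},
    {"tx": 0,"ty": 0,"tz": 0,"spin": 0},
  ],
)

```text
time_s: 25.75
ee_pos: [448.6, 120.0, 41.1]
tool_rot: [-3.142, 0.0, 1.723]
force: [-0.8, 0.0, -2.1]
opening: 13.7
grasp_force: 50.0
```

Request:
step_arm(
  increments=[
    {"tx": 0,"ty": 0,"tz": 0.1,"spin": 0},
    {"tx": 0,"ty": 0,"tz": 0,"spin": 0},
  ],
)

```text
time_s: 25.95
ee_pos: [448.7, 120.1, 40.2]
tool_rot: [3.141, 0.0, 1.723]
force: [-0.5, -0.3, 1.0]
opening: 13.5
grasp_force: 50.0
```

Request:
step_arm(
  increments=[
    {"tx": 0,"ty": 0,"tz": 0.05,"spin": 0},
    {"tx": 0,"ty": 0,"tz": 0,"spin": 0},
  ],
)

```text
time_s: 26.15
ee_pos: [448.8, 120.0, 40.2]
tool_rot: [3.141, 0.001, 1.723]
force: [-2.2, -0.5, 5.6]
opening: 13.5
grasp_force: 50.0
```

Request:
step_arm(
  increments=[
    {"tx": 0,"ty": 0,"tz": 0,"spin": 0},
    {"tx": 0,"ty": 0,"tz": 0,"spin": 0},
    {"tx": 0,"ty": 0,"tz": 0,"spin": 0},
    {"tx": 0,"ty": 0,"tz": 0,"spin": 0},
    {"tx": 0,"ty": 0,"tz": 0,"spin": 0},
    {"tx": 0,"ty": 0,"tz": 0,"spin": 0},
    {"tx": 0,"ty": 0,"tz": 0,"spin": 0},
    {"tx": 0,"ty": 0,"tz": 0,"spin": 0},
    {"tx": 0,"ty": 0,"tz": 0,"spin": 0},
    {"tx": 0,"ty": 0,"tz": 0,"spin": 0},
  ],
  grip=-0.2,
)

```text
time_s: 27.15
ee_pos: [448.6, 120.0, 39.6]
tool_rot: [-3.142, 0.0, 1.723]
force: [-0.0, 0.8, -0.9]
opening: 55.1
grasp_force: 0.0
```

Request:
step_arm(
  increments=[
    {"tx": 0,"ty": 0,"tz": -1,"spin": 0},
    {"tx": 0,"ty": 0,"tz": -2,"spin": 0},
    {"tx": 0,"ty": 0,"tz": -2.5,"spin": 0},
    {"tx": 0,"ty": 0,"tz": -2.5,"spin": 0},
    {"tx": 0,"ty": 0,"tz": -2.5,"spin": 0},
    {"tx": 0,"ty": 0,"tz": -2.5,"spin": 0},
    {"tx": 0,"ty": 0,"tz": -2,"spin": 0},
    {"tx": 3,"ty": 0,"tz": 0,"spin": 0},
    {"tx": 4,"ty": 0,"tz": 0,"spin": 0},
    {"tx": 4,"ty": 0,"tz": 0,"spin": 0},
    {"tx": 4,"ty": 0,"tz": 0,"spin": 0},
    {"tx": 4,"ty": 0,"tz": 0,"spin": 0},
    {"tx": 4,"ty": 0,"tz": 0,"spin": 0},
    {"tx": 3,"ty": 0,"tz": 0,"spin": 0},
    {"tx": 0,"ty": 0,"tz": 0,"spin": 0},
    {"tx": 0,"ty": 0,"tz": 0,"spin": 0},
  ],
)

```text
time_s: 28.75
ee_pos: [408.7, 377.2, 189.8]
tool_rot: [-3.141, 0.0, 1.724]
force: [-0.3, -0.7, 0.1]
opening: 55.3
grasp_force: 0.0
```

```bash
python3 - <<'E'
from ge import *
gend(); gate()
F=(448.7,120.1,1.723)
s=vision.capture("scene"); g=cv2.cvtColor(s,cv2.COLOR_BGR2GRAY)
pts=[(-69,-20,68),(-69,20,68),(69,0,68),(0,0,68),(65,0,3),(-65,-15,5)]
for P,p in zip(pts,proj("scene",tf(F,pts))): 
    u,v=p.round().astype(int); print(P,u,v,'\n',g[v-4:v+5:2,u-6:u+7])
E
```

```text
scene hinge px [191.5 178.7]
1.5 [[197.3, 164.5], [206.5, 141.9]]
1.57 [[196.0, 164.3], [203.0, 141.6]]
1.65 [[194.4, 164.3], [199.0, 141.5]]
1.75 [[192.4, 164.3], [193.9, 141.6]]
138 None; 142 (np.int64(199), np.int64(200), 2); 146 (np.int64(198), np.int64(200), 3); 150 (np.int64(197), np.int64(200), 4); 154 (np.int64(197), np.int64(200), 4); 158 (np.int64(147), np.int64(198), 4); 162 (np.int64(147), np.int64(198), 7); 166 (np.int64(147), np.int64(197), 8); 170 (np.int64(147), np.int64(197), 9); 174 (np.int64(147), np.int64(196), 6); 178 (np.int64(190), np.int64(195), 6); 182 (np.int64(191), np.int64(197), 7); 
top hinge px [332.2 203.6]
1.5 [[333.8, 226.9], [336.8, 268.6]]
1.57 [[335.5, 226.8], [341.4, 268.3]]
1.65 [[337.3, 226.5], [346.6, 267.5]]
1.75 [[339.6, 225.9], [352.9, 265.9]]
205 (np.int64(327), np.int64(335), 9); 209 (np.int64(327), np.int64(336), 10); 213 (np.int64(331), np.int64(336), 6); 217 (np.int64(332), np.int64(337), 6); 221 (np.int64(334), np.int64(337), 4); 225 (np.int64(335), np.int64(338), 4); 229 (np.int64(336), np.int64(338), 3); 233 (np.int64(337), np.int64
[... 1737 characters left out ...]
44  44  51  55  56  56  59  64  65  68  67  64]
 [ 42  44  43  45  43  43  44  44  43  45  42  44  45]]
(65, 0, 3) 332 182 
 [[ 66  69  66  66  75  48  38  41  36 107 120 118 117]
 [118 118  85  49  35  37  42  43  61 111 120 119 118]
 [118 120  76  64  47  40  43  39  60  67 110 119 118]
 [118 118 118  67  38  48  52  52  48  75 113 117 115]
 [100 100 101 102 100 100 100 101  98 113 120 118 118]]
(-65, -15, 5) 291 183 
 [[119  83  65  50  52  56  43  51  95 102 101 100 101]
 [121 110 108 109 113  79  46  51  93 102 100 101 101]
 [108 115 106 107 110  74  37  75  99 102 101 100 102]
 [110 119 113 106 109 133 152 153 143 138 137 135 117]
 [ 71  83  81  82  81  74  85  94  95  98 105 112 106]]
```

```bash
python3 -c "
from plant import workorder
print(workorder.hand_in())"
```

```text
the job is handed in; nothing more can be done
None
```

The job is handed in at about 29 s: the fork pressed the collar until the gate kicked free, the bar sprang back, the gate stands at about 1.64 rad, and the fork is on its three feet clear of stand and gate.

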